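Empty the vial scoop through the bin's sprung flap and hang it up

ROBOT

A 7-joint arm with a two-finger parallel gripper is mounted at the origin on the work surface. World frame = base frame: x ahead of the robot, y to its left, z up, the work surface at z = 0. Lengths are in mm, angles in rad, forces in N, time in s.
With the tool pointing down it reaches from about 425 to 875 mm from the base axis. Payload 8.4 kg.
Tool frame: the origin (TCP) lies at the very end of the fingers, on their centre line; the grasp point (between the pads) lies ctrl.tcp_to_grasp behind it (ctrl.tcp_to_grasp is the distance from the TCP to the grasp point, in mm); z points along the fingers, x is the direction in which the jaws open and shut, and the axes are right-handed (so a half turn about z gives the same grasp; the last joint's range is limited). The gripper opens to 87 mm and grips with 3 to 60 N. Pads are 19 mm wide; open, the fingers measure 117 mm over their backs; the gripper's body (75 mm by 190 mm) begins 51 mm behind the grasp point.
Start: joints at [1.243, 0.333, 0.04, 1.465, -0.013, 1.343, -0.059], TCP at [147.405, -633.037, 222.546] pointing down, gripper open.
Joint ranges: [-2.58, 2.58], [-0.38, 2.09], [-1.3, 1.39], [0.25, 2.4], [-1.5, 4.64], [0.08, 2.09], [-2.65, 2.65]. Speed limits (rad/s): [2.22, 2.22, 2.79, 2.79, 3.14, 3.14, 3.14].

INTERFACE

Orientations are given as a unit quaternion [w, x, y, z].
In Python, from workcell import ctrl, vision, order gives the robot as it stands. The module is installed in compiled form; this text tells all that it offers.
- The arm moves only by the shell command python3 -m jog 'ROWS' [OPENING] [FORCE]. ROWS is text: rows parted by semicolons, each of 4 numbers parted by spaces: the shift along the tool's x, y, z in mm, then the turn about the tool's z in rad. A call has 1 to 10 rows; each row shifts and turns the commanded pose from where the row before left it, along the tool's axes as they then stand; what a row does not reach is not made up. A row lasts 1/8 s, in which the tool goes at most 62.5 mm and 10.7 degrees, less where a joint would pass 70% of its speed; a pose out of reach is approached as far as the arm can. A call with a gripper value outside its range is refused whole. OPENING is the closure in counts, from 0 (fully open) to 255 (shut), set as the call begins (- or left out, the last holds). The fingers move at their own pace and stop on an object; FORCE is the grip in N (left out, the last holds). Time passes only in rows, so rows that do not move let the fingers close. It gives the time, the measured TCP pose, the force and the opening at its end, in the units of the state.
- ctrl.state(): the state, without advancing time (a new reading comes with each control period).
- vision.snapshot(name): name is "side" or "top" or "wrist"; returns (picture, depth): 400x640x3 uint8, red, green, blue; 400x640 float32, mm along the optical axis (not along the pixel's ray), 0 where there is no reading.
- vision.camera_model(name): a dict with "intrinsics" (3x3 intrinsics, pixels), "dist_coeffs" ([k1, k2, p1, p2, k3] as OpenCV has them; the pictures are not rectified), "extrinsics" (4x4, takes a point from camera to world coordinates); the wrist camera has in their place "hand_eye" (4x4, takes a point from camera to tool coordinates, whose origin is the TCP and whose axes are the tool frame's). Camera axes: x right, y down, z forward; pixel columns grow to the right and rows downward; lengths in mm; the calibration is good to about 2 mm. A picture is of the moment at which its call begins: read the wrist's pose just before it. camera_model takes no time and is no camera call.
- order.close_job(): hands the job in, once; it reports no verdict.
The state is a dict: "t": time; "joint_positions": joint angles; "joint_vel": joint speeds; "joint_torque": joint torques, N m; "ee_pos": TCP position; "ee_rot": TCP orientation; "wrist_force": force on the tool from outside, world axes, zero at the start; "wrist_torque": the same for the moment, N m; "width": opening from 0.0 (shut) to 1.0 (fully open).
Only numpy, scipy, OpenCV 4.12 (cv2) and the standard library are available. Lean on these libraries where they do the work, as an engineer would, in place of code of your own. Each camera call takes 0.05 s, during which the arm holds its last target.

TASK

Tip the three used vials from the metal scoop into the waste bin: push the bin's spring flap open with the lip of the scoop and let the vials roll in through it while the lip holds it open. Then draw the scoop out so that the flap shuts, and hang the empty scoop by its handle bar across both prongs of the hook stand. Do not disturb the bottle, the jar or the beaker standing nearby.

Things in the scene. Friction and masses are not known exactly. Their poses are not given: they have to be found in the camera images.
- scoop: Loose open-fronted metal scoop, 155 long (x), 114 wide (y), 0.3 to 0.45 kg. Origin on its underside, straight below the handle bar and the empty scoop's centre of mass; +x to the open front lip, z up. Spans x = -70 to +85. Floor 4 thick, flat to x = +30, then rising 8 degrees to the lip. Side walls 110 apart outside, 34 high (32 at the front); back wall 34 high.
- scoop_bar (a point): Centre of the scoop's handle bar, 95 mm above the scoop's underside, over its origin. Straight grey bar along the scoop's y, 14 thick in x (grip it across this), 20 high in z, 104 free length between its two legs (14 wide in x, at y = +-54); open below, down to the vials, whose tops are 29 mm above the scoop's underside.
- scoop_lip (a point): Middle of the scoop's front lip edge, at (85, 0, 10) mm in the scoop's frame; the edge is 4 thick and 110 wide. The vials stay in until the lip is lowered by more than about 8 degrees from level; 30 to 45 degrees rolls them all out.
- vial0: Amber vial with white cap, a plain cylinder 25 diameter and 75 long, 30 g, lying across the scoop (axis along the scoop's y) on its floor. Origin at its middle, y along its axis.
- vial1: A second, equal vial in the scoop; origin at its middle, y along its axis.
- vial2: A third, equal vial in the scoop; origin at its middle, y along its axis.
- bin: Fixed milky, clear-walled waste bin with white rim, 190 (x) by 180 (y), origin at the centre of its underside, z up. Entry side is local -x (wall 120 high); back part (x > -7) has a flat top 165 high. Between, the top slants up at 30 degrees from (x -85, z 120) to (x -7, z 165): a mouth 140 wide (y = -70 to +70), closed by the flap. Empty inside, floor 6 thick.
- bin_hinge (a point): Middle of the flap's hinge line, at (-85, 0, 120) mm in the bin's frame: the lower edge of the mouth, on the entry side. The hinge runs along the bin's y; the rim strip in front of it (10 mm wide) is level with it. Same axes as the bin.
- flap (a joint): Steel flap, 136 wide, 89 long, filling the slanted mouth. 0 = shut, slanting up away from the entry side; grows as it is pushed in and down (0.52 = level, 1.4 = stop). Spring-closed, about 3 N at the lip; vials lying on it do not open it. A level scoop pushed in over the rim strip along the bin's +x opens it part way; lowering the lip 40 degrees then opens it fully, with room to do so.
- flap_edge (a point): Middle of the flap's free edge (its upper edge when shut).
- stand: Fixed hook stand, origin under its middle on the table, z up. Base plate 10 thick, x -85 to +75, y +-65. Upright grey plate 100 wide, 190 high, face at x = +46. From it two steel prongs, 8 thick, run level along local -x at y = +-36 (tops 170 high) to x = -85, then turn up to tips 182 high at x = -98.
- hook_seat (a point): Good place for the underside of the handle bar: midway between the prongs, level with their tops, at (-50, 0, 170) mm in the stand's frame, same axes. The prongs enter below the bar, inside the legs, above the scoop's walls: slide the scoop in along the prongs with the bar's underside 12 to 40 mm above them, then lower. Back end to the plate leaves 26 mm, lip to the plate 11 mm.
- bottle: Bystander: closed amber bottle, 60 diameter, 130 high, origin at the centre of its underside.
- jar: Bystander: closed white jar, 64 diameter, 85 high, origin at the centre of its underside.
- beaker: Bystander: open steel beaker, 76 diameter, 100 high, origin at the centre of its underside.

How it is judged:
By the outcome, as a careful person would: the job done as asked, in the order asked, and still so for the second after the job is handed in, with the robot touching nothing.
It also fails if it takes over 54 s, if anything falls off the work surface, if the arm or the gripper's body presses on something with over 40 N, if the wrist force passes 120 N, or if a joint passes its speed limit or range.

## Working session

There is one attempt and no reset: what is moved stays moved. The work goes in short steps, Python scripts to look and compute and a shell command to move; the robot and the scene stay as the last step left them, time stands still between calls to the robot, and variables do not carry over. Pictures are saved under pics/ and viewed, and the job is handed in when it is done.

```bash
mkdir -p pics; ls; cat > h.py <<'E'
import numpy as np,cv2
from workcell import ctrl,vision,order
def snap(n,f):
    s=ctrl.state(); p,d=vision.snapshot(n); cv2.imwrite('pics/'+f+'.png',p[:,:,::-1]); np.savez('pics/'+f+'.npz',p=p,d=d,pos=s['ee_pos'],rot=s['ee_rot']); return p,d
E
python3 - <<'E'
from h import *
s=ctrl.state();print(s,ctrl.tcp_to_grasp)
for n in('side','top','wrist'):
    snap(n,n+'0'); print(vision.camera_model(n))
E
```

```text
pics
{'t': 0.0, 'joint_positions': array([ 1.24279006,  0.33389101,  0.03984397,  1.4662787 , -0.01342521,
        1.3433055 , -0.05850781]), 'joint_vel': array([ 0.00170352, -0.00035776, -0.00103127,  0.00054893, -0.00099748,
       -0.00218331,  0.00029738]), 'joint_torque': array([-1.08887842e-03, -6.56359220e+01,  1.33439004e+00, -4.03813469e+01,
       -5.99084306e-02,  4.46282874e-02,  1.59945048e-04]), 'ee_pos': array([ 147.31926629, -632.59568577,  221.6680853 ]), 'ee_rot': array([-4.72859620e-04,  7.83202299e-01, -6.21766439e-01, -6.55826060e-04]), 'wrist_force': array([-0.17166147, -0.77030772,  0.14018188]), 'wrist_torque': array([ 0.04880742, -0.01436205, -0.03815701]), 'width': 1.0048303074109064} 18.700000000000003
{'intrinsics': array([[422.22010997,   0.        , 311.87156693],
       [  0.        , 422.22010997, 200.23707938],
       [  0.        ,   0.        ,   1.        ]]), 'dist_coeffs': array([0.00079314, 0.        , 0.        , 0.        , 0.        ]), 'extrinsics': array([[ 8.79143892e-01, -3.71498323e-01,  2.98487877e-01,
         3.51066413e+02],
       [
[... 776 characters left out ...]

       [ 0.00000000e+00,  0.00000000e+00,  0.00000000e+00,
         1.00000000e+00]])}
{'intrinsics': array([[277.9661894 ,   0.        , 326.33111429],
       [  0.        , 277.9661894 , 198.87530444],
       [  0.        ,   0.        ,   1.        ]]), 'dist_coeffs': array([-0.03605861,  0.        ,  0.        ,  0.        ,  0.        ]), 'hand_eye': array([[ 9.99999285e-01, -1.28648167e-04, -1.18901159e-03,
         5.18862074e-01],
       [ 4.82721693e-04,  9.53031863e-01,  3.02869667e-01,
        -8.52260135e+01],
       [ 1.09420231e-03, -3.02870024e-01,  9.53031243e-01,
        -1.62115676e+02],
       [ 0.00000000e+00,  0.00000000e+00,  0.00000000e+00,
         1.00000000e+00]])}
```

View pics/side0.png

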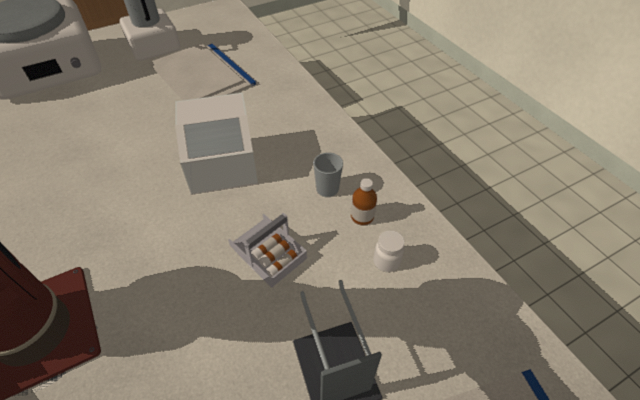

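View pics/top0.png

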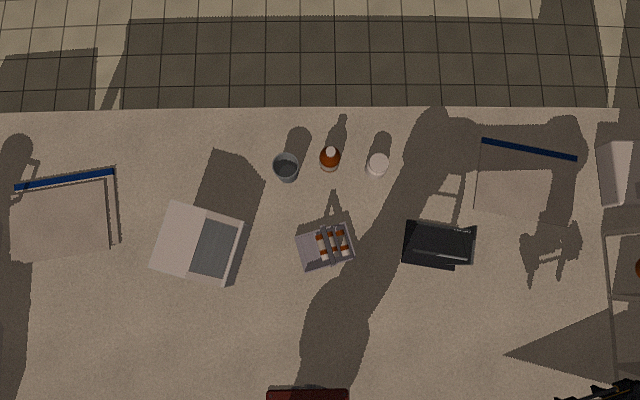

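View pics/wrist0.png

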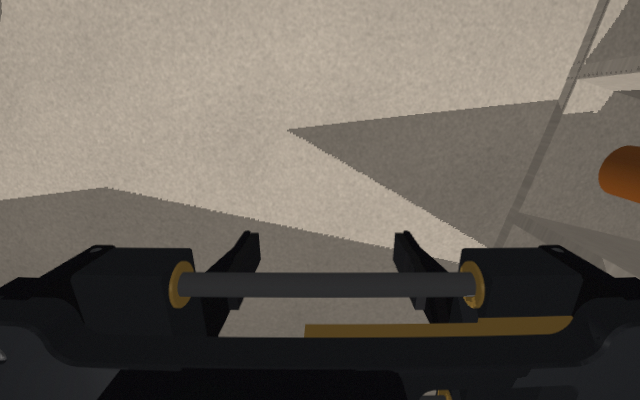

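```bash
python3 - <<'E'
import cv2,numpy as np
a=cv2.imread('pics/top0.png');b=cv2.imread('pics/side0.png')
cv2.imwrite('pics/c1.png',cv2.resize(a[185:305,140:400],None,fx=3,fy=3,interpolation=cv2.INTER_CUBIC))
cv2.imwrite('pics/c2.png',cv2.resize(b[195:300,215:345],None,fx=5,fy=5,interpolation=cv2.INTER_CUBIC))
cv2.imwrite('pics/c3.png',cv2.resize(a[190:290,390:490],None,fx=5,fy=5,interpolation=cv2.INTER_CUBIC))
E
```

```text
(no output)
```

View pics/c1.png

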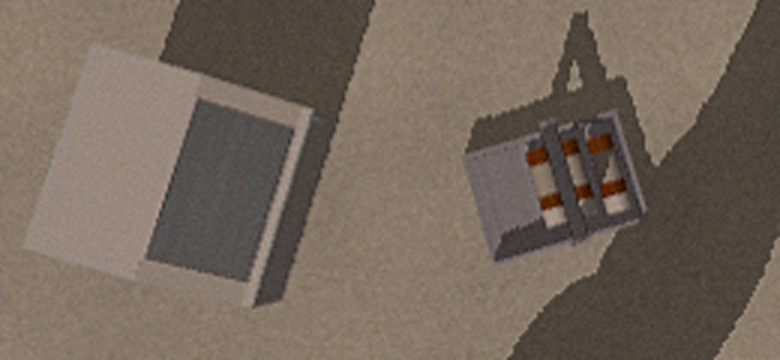

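View pics/c2.png

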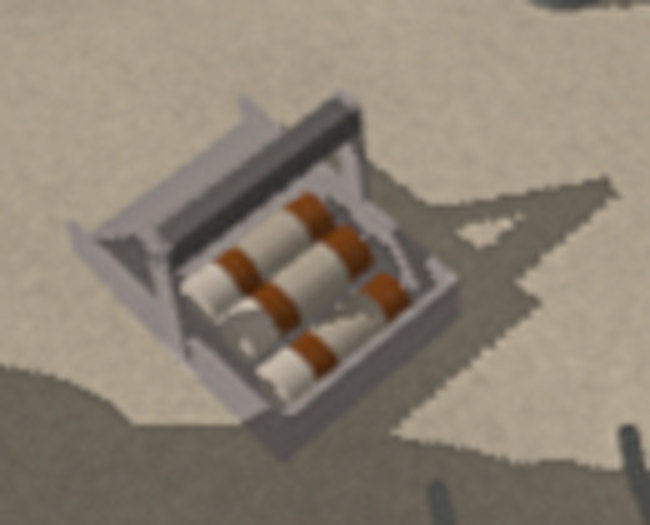

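View pics/c3.png

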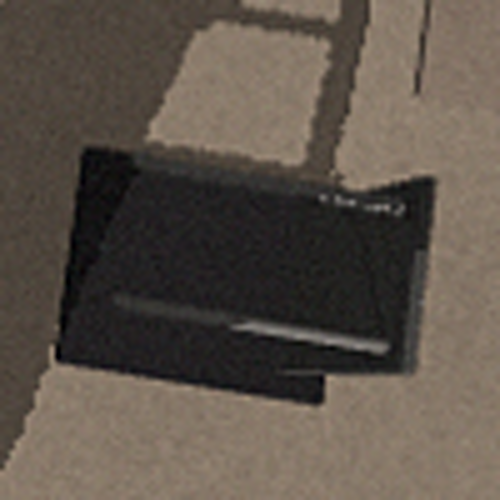

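```bash
cat >> h.py <<'E'
def cloud(n,f):
    z=np.load('pics/'+f+'.npz'); m=vision.camera_model(n); d=z['d']
    v,u=np.mgrid[0:400,0:640]
    pts=cv2.undistortPoints(np.stack([u.ravel(),v.ravel()],1).astype(np.float64)[:,None],m['intrinsics'],m['dist_coeffs'])[:,0]
    P=np.c_[pts,np.ones(len(pts))]*d.reshape(-1,1)
    if n=='wrist':
        from scipy.spatial.transform import Rotation as R
        H=m['hand_eye']; q=z['rot']; T=R.from_quat(np.r_[q[1:],q[0]]).as_matrix()
        W=(P@H[:3,:3].T+H[:3,3])@T.T+z['pos']
    else:
        E=m['extrinsics']; W=P@E[:3,:3].T+E[:3,3]
    W=W.reshape(400,640,3); W[d<=0]=np.nan
    return W,z['p']
def rect(a):
    c,s,ang=cv2.minAreaRect(a.astype(np.float32)); return np.round(c,1),np.round(s,1),round(ang,2)
E
python3 - <<'E'
from h import *
for n in('top','side'):
    W,p=cloud(n,n+'0'); 
    for nm,(x0,x1,y0,y1,z0,z1) in dict(bar=(350,650,-120,100,90,115),scoopall=(350,650,-120,100,12,60),bintop=(350,700,100,480,160,172),binall=(350,700,100,480,60,180),standplate=(300,700,-480,-200,184,196),prong=(300,700,-400,-180,160,183),base=(300,700,-480,-180,6,16),
      beaker=(550,800,0,200,90,110),bottle=(550,800,-100,50,40,140),jar=(550,800,-200,0,75,95)).items():
        m=(W[...,0]>x0)&(W[...,0]<x1)&(W[...,1]>y0)&(W[...,1]<y1)&(W[...,2]>z0)&(W[...,2]<z1)
        a=W[m]
        if len(a)>5: print(n,nm,len(a),a.mean(0).round(1),a[:,2].std().round(1),rect(a[:,:2]))
    t=W[(W[...,0]>350)&(W[...,0]<650)&(np.abs(W[...,2])<10)]; print('table z',t[:,2].mean(),t[:,2].std())
E
```

```text
top bar 230 [514.9 -63.6 104.3] 2.4 (array([515.3, -63.7]), array([113.8,  14.1]), 15.69)
top scoopall 751 [522.  -66.9  26.7] 5.6 (array([514.1, -56.3]), array([111.8, 154.4]), 15.67)
top bintop 3134 [532.1 312.3 164.3] 1.7 (array([532.2, 310.6]), array([117.1, 182.2]), 73.41)
top binall 5850 [518.9 269.2 149.7] 20.9 (array([521.3, 273.9]), array([193.6, 182.2]), 73.41)
top standplate 154 [ 505.7 -422.9  188.9] 2.0 (array([ 506.4, -423.6]), array([ 9.5, 98.9]), 79.46)
top prong 292 [ 519.6 -340.   169.8] 3.3 (array([ 521.4, -342.2]), array([129.4,  80.2]), 79.62)
top base 1744 [ 514.7 -355.7    9.9] 1.9 (array([ 490.5, -338.6]), array([354. , 238.5]), 1.02)
top beaker 174 [722.2  63.2  98.5] 3.6 (array([654.8,  87.3]), array([ 74.2, 256.7]), 66.48)
top bottle 602 [741.6 -41.3  90.9] 22.9 (array([674.1, -24.4]), array([149.1, 245.6]), 89.53)
top jar 252 [ 755.5 -111.2   86.1] 4.5 (array([ 673.5, -122.6]), array([153.1, 245.6]), 89.67)
table z 0.2698627639351208 2.943947322104052
side bar 444 [512.5 -66.7 101.8] 4.8 (array([514.6, -63.6]), array([114.6,  17. ]), 14.87)
side scoopall 1
[... 197 characters left out ...]
1.6 245.8 137. ] 29.8 (array([521.7, 275.7]), array([199. , 180.1]), 73.31)
side standplate 381 [ 504.9 -423.5  189.5] 1.8 (array([ 506.2, -423. ]), array([ 9. , 99.4]), 79.44)
side prong 675 [ 518.1 -340.2  170.1] 3.1 (array([ 520.9, -342.6]), array([130.5,  79.9]), 79.54)
side base 2902 [ 518.2 -347.3   10.1] 1.5 (array([ 522.4, -331.7]), array([198. , 305.8]), 31.07)
side beaker 313 [698.5  76.5  97.6] 4.1 (array([657.7,  97.9]), array([ 75.2, 258.5]), 59.1)
side bottle 1172 [725.  -40.5  84.7] 23.5 (array([672.1, -25.3]), array([244. , 149.8]), 0.11)
side jar 365 [ 742.4 -112.6   85.5] 4.8 (array([695.7, -86.1]), array([138.7, 258.8]), 51.25)
table z 0.6219006660637308 2.5207356406282657
```

```bash
cat >> h.py <<'E'
from scipy.spatial.transform import Rotation as R
def need(x,y,z,yaw):
    "tool-frame shift to world TCP target, turn (rad) so tool x = -(dir yaw deg)"
    s=ctrl.state(); q=s['ee_rot']; T=R.from_quat(np.r_[q[1:],q[0]]).as_matrix()
    d=T.T@(np.array([x,y,z])-s['ee_pos'])
    h=np.degrees(np.arctan2(T[1,0],T[0,0])); e=(yaw+180-h+180)%360-180
    print('t',round(s['t'],2),'pos',s['ee_pos'].round(1),'heading',round(h,2),'tilt',np.degrees(np.arccos(-T[2,2])).round(2))
    print('shift',d.round(1),'turn',round(-np.radians(e),3),'F',s['wrist_force'].round(1),'w',round(s['width'],3))
E
python3 -c "
from h import *
need(515,-63.6,180,105.7)"
```

```text
t 0.15 pos [ 147.3 -632.7  221.9] heading -76.89 tilt 0.07
shift [-470.8 -487.2   42.4] turn -0.045 F [-0.5 -0.4  0.4] w 1.002
```

```bash
python3 -m jog '-20 -20 0 0;-40 -42 0 0;-42 -44 0 0;-42 -44 0 0;-42 -44 0 0;-42 -44 0 0;-42 -44 0 0;-42 -44 0 0;-42 -44 0 0;-42 -44 0 0' 0; python3 -c "
from h import *
need(515,-63.6,180,105.7)"
```

```text
t: 1.4
ee_pos: [461.5, -151.8, 222.6]
ee_rot: [0.0, 0.783, -0.622, 0.0]
wrist_force: [0.9, -0.9, -0.1]
width: 0.999
t 1.4 pos [ 461.5 -151.8  222.6] heading -76.91 tilt 0.03
shift [-73.8 -72.1  42.6] turn -0.046 F [ 0.9 -0.9 -0.1] w 0.999
```

```bash
python3 -m jog '-35 -35 0 -0.023;-30 -30 20 -0.023;-9 -7 20 0;0 0 0 0'; python3 -c "
from h import *
need(515,-63.6,76,105.7)
snap('wrist','w1')
W,p=cloud('wrist','w1')
m=(W[...,0]>350)&(W[...,0]<650)&(W[...,1]>-150)&(W[...,1]<50)&(W[...,2]>94)&(W[...,2]<115)
a=W[m];print(len(a),a.mean(0),rect(a[:,:2]))
"
```

```text
t: 1.9
ee_pos: [511.9, -63.3, 181.1]
ee_rot: [0.001, 0.798, -0.603, -0.002]
wrist_force: [-0.1, -0.3, 0.4]
width: 1.004
t 1.9 pos [511.9 -63.3 181.1] heading -74.14 tilt 0.18
shift [  1.3  -3.2 105.1] turn 0.003 F [-0.1 -0.3  0.4] w 1.004
1878 [521.01095295 -61.69514301 104.70682332] (array([516.8, -62.9]), array([115.1,  14. ]), 15.86)
```

View pics/w1.png

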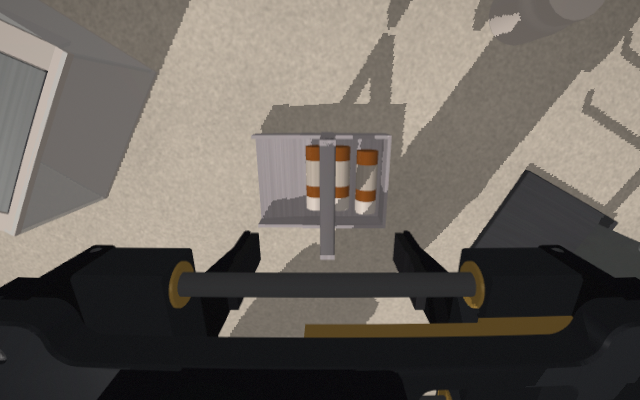

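The wrist view shows the bar (columns 320-335, rows 135-258) centred between the fingers, with the vials at the back of the scoop. I'll go down and grip.

```bash
python3 -m jog '1 -4 30 0;0 0 40 0;0 0 30 0;0 0 5 0;0 0 0 0'; python3 -m jog '0 0 0 0;0 0 0 0;0 0 0 0;0 0 0 0;0 0 0 0;0 0 0 0' 255 55; python3 -c "
from h import *
need(516.5,-63,76,105.7)"
```

```text
t: 2.58
ee_pos: [517.5, -65.0, 78.8]
ee_rot: [-0.0, 0.797, -0.604, 0.001]
wrist_force: [0.9, 0.6, -0.4]
width: 0.999
t: 3.32
ee_pos: [516.9, -64.2, 77.5]
ee_rot: [0.0, 0.797, -0.604, -0.0]
wrist_force: [0.2, 0.9, -0.3]
width: 0.403
t 3.33 pos [516.9 -64.2  77.5] heading -74.26 tilt 0.01
shift [-1.3  0.1  1.5] turn 0.001 F [ 0.2  0.9 -0.3] w 0.403
```

```bash
python3 -m jog '0 0 0 0;0 0 0 0;0 0 0 0;0 0 0 0;0 0 0 0;0 0 -5 0;0 0 -15 0;0 0 -30 0;0 0 -40 0;0 0 0 0'; python3 -c "
from h import *
need(516.5,-63,76,105.7)
snap('side','s2');snap('top','t2')
for n,f in(('side','s2'),('top','t2')):
    W,p=cloud(n,f)
    m=(W[...,0]>350)&(W[...,0]<650)&(W[...,1]>-150)&(W[...,1]<50)&(W[...,2]>85)&(W[...,2]<140)
    a=W[m];print(len(a),a.mean(0),rect(a[:,:2]))
"
```

```text
t: 4.58
ee_pos: [519.1, -64.4, 171.5]
ee_rot: [-0.001, 0.797, -0.604, 0.003]
wrist_force: [0.2, 0.0, -5.2]
width: 0.151
t 4.58 pos [519.1 -64.4 171.5] heading -74.27 tilt 0.37
shift [-2.4  2.7 95.4] turn 0.001 F [ 0.2  0.  -5.2] w 0.151
2494 [512.51327425 -85.01946653 114.59634927] (array([513.9, -58. ]), array([112.7, 160.1]), 17.16)
60 [503.56250652   5.43134543 110.10363933] (array([497.6,  11.1]), array([112.4,  26.8]), 3.87)
```

View pics/s2.png

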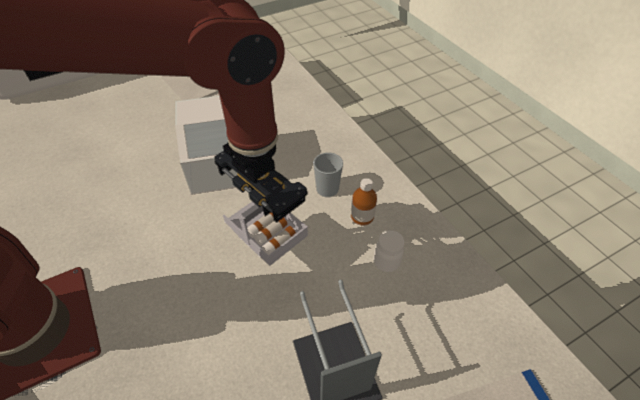

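```bash
python3 -c "
from h import *
need(464.3,82.8,202,73.4)"
```

```text
t 4.67 pos [516.8 -64.5 167.8] heading -74.27 tilt 0.04
shift [-156.    10.6  -34.3] turn 0.564 F [-0.5 -0.1 -5.6] w 0.155
```

```bash
python3 -m jog '0 0 -15 0;-10 0 -20 0;-20 0 0 0.05;-25 0 0 0.1;-25 0 0 0.1;-20 0 0 0.1;-15 0 0 0.1;-10 0 0 0.07;-5 0 0 0.04;0 0 0 0'; python3 -c "
from h import *
need(464.3,82.8,202,73.4)"
```

```text
t: 5.92
ee_pos: [503.5, 63.9, 202.5]
ee_rot: [-0.0, -0.6, 0.8, 0.0]
wrist_force: [0.8, 0.5, -4.9]
width: 0.156
t 5.92 pos [503.5  63.9 202.5] heading -106.27 tilt 0.05
shift [-7.2 42.9  0.6] turn 0.006 F [ 0.8  0.5 -4.9] w 0.156
```

```bash
python3 -m jog '0 10 0 0;-2 15 0 0.006;-2 12 0 0;-3 6 0 0;0 0 0 0'; python3 -c "
from h import *
need(464.3,82.8,202,73.4)
for n,f in(('side','s3'),('wrist','w3'),('top','t3')):
    snap(n,f)
W,p=cloud('side','s3')
B=np.array([.2857,.9583]);h=np.array([497.2,193.0])
D=W[...,:2]-h; s=D@B; l=D@np.array([-B[1],B[0]])
m=(s>-230)&(s<-12)&(abs(l)<62)&(W[...,2]>110)&(W[...,2]<172)
print(s[m].min(),s[m].max(),np.percentile(l[m],[1,99]),np.percentile(W[...,2][m],[1,5,50,95]))
cv2.imwrite('pics/s3c.png',cv2.resize(p[80:240,150:310,::-1],None,fx=4,fy=4)[:600])
"
```

```text
t: 6.55
ee_pos: [464.3, 82.8, 202.8]
ee_rot: [0.0, -0.597, 0.802, -0.0]
wrist_force: [0.1, -0.5, -5.1]
width: 0.152
t 6.55 pos [464.3  82.8 202.8] heading -106.64 tilt 0.05
shift [-0.   0.   0.8] turn -0.001 F [ 0.1 -0.5 -5.1] w 0.152
-187.89549590458032 -13.885944567946472 [-53.2810853   56.01625547] [126.28805017 128.55576078 148.85945766 159.5143399 ]
```

View pics/s3c.png

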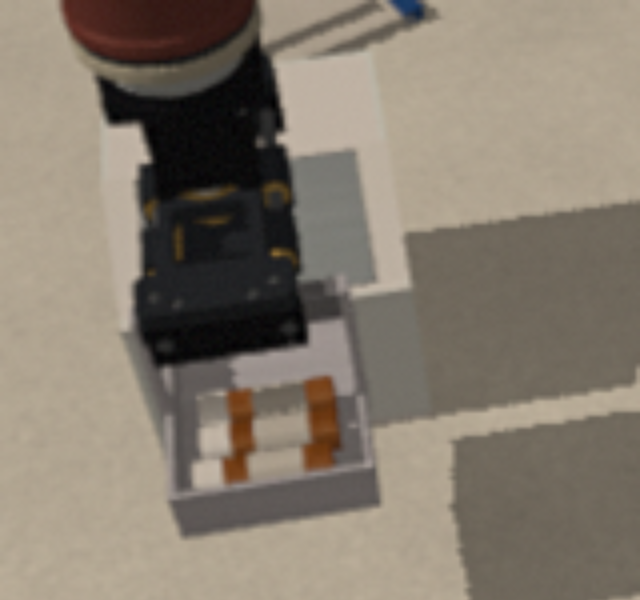

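View pics/w3.png

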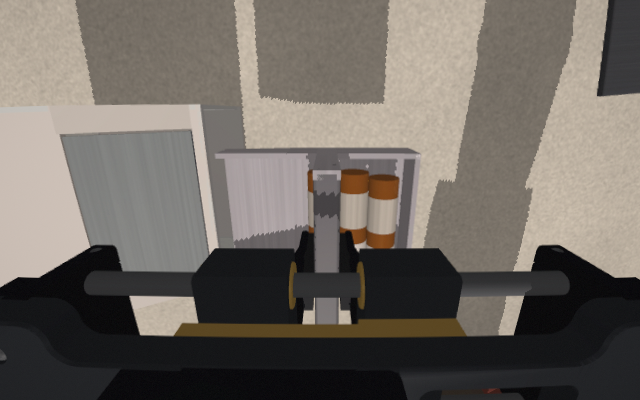

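View pics/t3.png

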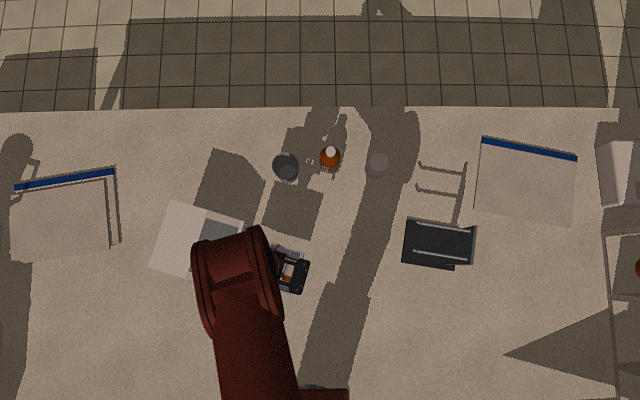

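```bash
python3 -m jog '-8 0 2 0;-15 0 1 0;-18 0 0 0;-18 0 0 0;-18 0 0 0;-18 0 0 0;-15 0 0 0;-10 0 0 0;0 0 0 0'; python3 -c "
from h import *
h=np.array([497.2,193.0]);B=np.array([.2857,.9583])
t=h+20*B; need(t[0],t[1],199.5,73.4)"
```

```text
t: 7.82
ee_pos: [499.3, 198.5, 199.7]
ee_rot: [0.001, -0.597, 0.802, 0.0]
wrist_force: [1.0, 1.0, -2.1]
width: 0.158
t 7.83 pos [499.3 198.5 199.7] heading -106.63 tilt 0.09
shift [-14.1   0.4   0.2] turn -0.0 F [ 1.   1.  -2.1] w 0.158
```

```bash
python3 -m jog '-10 0 0 0;-14 0 0 0;-12 0 0 0;-8 0 0 0;0 0 0 0'; python3 -c "
from h import *
h=np.array([497.2,193.0]);B=np.array([.2857,.9583])
t=h+62*B; need(t[0],t[1],199.5,73.4)
for n in('side','wrist'): snap(n,n[0]+'4')
W,p=cloud('side','s4')
cv2.imwrite('pics/s4c.png',cv2.resize(p[50:210,150:310,::-1],None,fx=3.7,fy=3.7))
"
```

```text
t: 8.45
ee_pos: [511.5, 240.7, 199.5]
ee_rot: [0.0, -0.598, 0.802, 0.001]
wrist_force: [-0.1, 1.0, -3.4]
width: 0.154
t 8.45 pos [511.5 240.7 199.5] heading -106.6 tilt 0.07
shift [-12.2   0.1  -0. ] turn -0.0 F [-0.1  1.  -3.4] w 0.154
```

View pics/s4c.png

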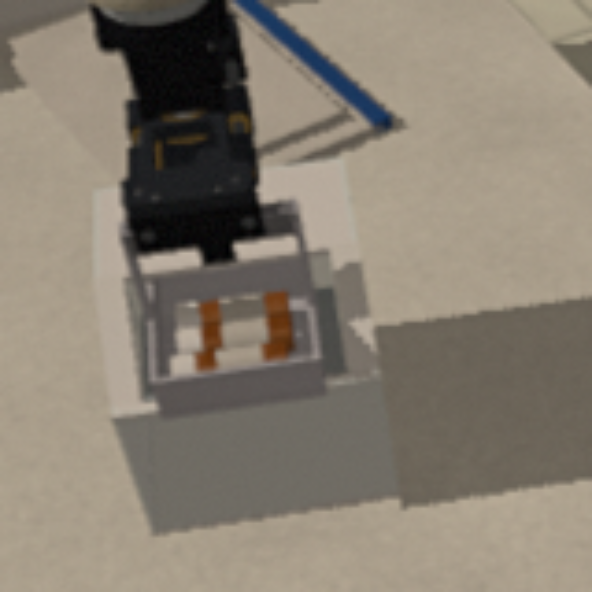

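View pics/w4.png

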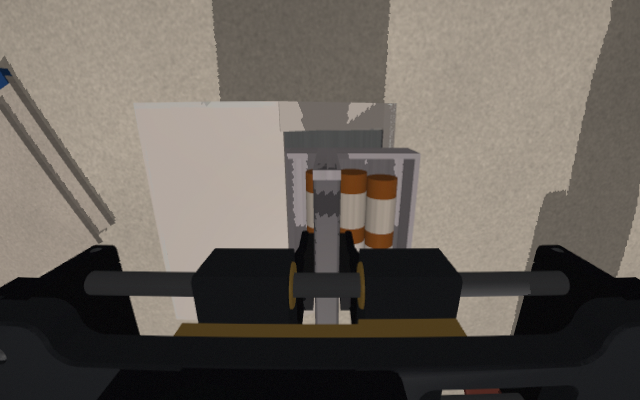

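```bash
python3 -m jog '8 0 -1 0;15 0 0 0;18 0 0 0;20 0 0 0;20 0 0 0;20 0 0 0;20 0 0 0;18 0 0 0;15 0 0 0;8 0 0 0';  python3 -m jog '5 0 10 0;0 0 20 0;0 0 25 0;0 0 25 0;0 0 20 0;0 0 15 0;0 0 4 0;0 0 0 0'; python3 -c "
from h import *
h=np.array([497.2,193.0]);B=np.array([.2857,.9583])
t=h-115*B; need(t[0],t[1],78,73.4)
snap('side','s5')"
```

```text
t: 9.8
ee_pos: [464.3, 82.2, 200.4]
ee_rot: [-0.0, -0.596, 0.803, -0.0]
wrist_force: [0.5, 0.3, -4.9]
width: 0.15
t: 10.8
ee_pos: [463.8, 79.6, 81.7]
ee_rot: [0.0, -0.597, 0.802, 0.0]
wrist_force: [-0.5, 1.0, -4.2]
width: 0.157
t 10.8 pos [463.8  79.6  81.7] heading -106.67 tilt 0.01
shift [-3.2  0.4  3.7] turn -0.001 F [-0.5  1.  -4.2] w 0.157
```

View pics/s5.png

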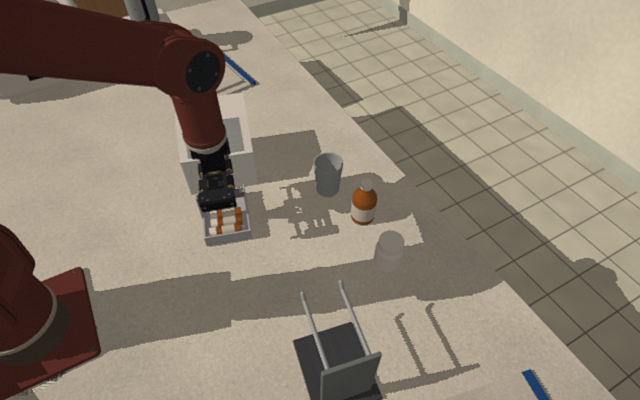

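```bash
python3 -m jog '0 0 2 0;0 0 1.5 0;0 0 0 0'; python3 -m jog '0 0 0 0;0 0 0 0;0 0 0 0' 165; python3 -m jog '0 0 -5 0;0 0 -5 0;0 0 0 0';python3 -c "
from h import *
need(460,80,87,73.4)"
```

```text
t: 11.22
ee_pos: [463.6, 79.5, 78.1]
ee_rot: [0.0, -0.597, 0.802, -0.0]
wrist_force: [0.0, 0.8, -4.2]
width: 0.154
t: 11.6
ee_pos: [464.0, 79.6, 78.4]
ee_rot: [0.0, -0.597, 0.802, -0.0]
wrist_force: [0.1, -0.3, -0.9]
width: 0.337
t: 11.98
ee_pos: [464.1, 79.6, 88.7]
ee_rot: [0.0, -0.597, 0.802, -0.0]
wrist_force: [0.5, 0.8, 0.1]
width: 0.349
t 11.97 pos [464.1  79.6  88.7] heading -106.69 tilt 0.06
shift [0.8 4.  1.7] turn -0.002 F [0.5 0.8 0.1] w 0.349
```

```bash
python3 -m jog '0 0 1.5 0;0 0 0 0;0 0 0 0;0 0 0 0' 255 55; python3 -m jog '0 0 0 0;0 0 -5 0;0 0 -15 0;0 0 -25 0;0 0 -25 0;0 0 -25 0;0 0 -18 0;0 0 -8 0;0 0 -2 0;0 0 0 0';python3 -c "
from h import *
h=np.array([497.2,193.0]);B=np.array([.2857,.9583])
t=h-115*B; need(t[0],t[1],209,73.4)
snap('side','s6')
W,p=cloud('side','s6')
D=W[...,:2]-h; s=D@B; l=D@np.array([-B[1],B[0]])
m=(s>-230)&(s<-18)&(abs(l)<62)&(W[...,2]>110)&(W[...,2]<165)
print(s[m].min(),s[m].max(),np.percentile(l[m],[1,99]),np.percentile(W[...,2][m],[1,5,50,95]))
b=m&(s<-175); print(np.percentile(W[...,2][b],[50,90,98]))
cv2.imwrite('pics/s6c.png',cv2.resize(p[80:240,150:310,::-1],None,fx=3.7,fy=3.7))
"
```

```text
t: 12.48
ee_pos: [463.5, 79.5, 86.4]
ee_rot: [-0.0, -0.597, 0.802, 0.0]
wrist_force: [0.3, -0.2, -3.0]
width: 0.155
t: 13.72
ee_pos: [463.3, 79.4, 208.9]
ee_rot: [-0.0, -0.597, 0.802, 0.0]
wrist_force: [0.9, 0.2, -4.9]
width: 0.153
t 13.72 pos [463.3  79.4 208.9] heading -106.69 tilt 0.06
shift [-3.5 -0.1 -0.1] turn -0.002 F [ 0.9  0.2 -4.9] w 0.153
-191.66459744838932 -42.47672084140908 [-53.31921255  55.3611717 ] [124.05514599 125.97921857 145.49136035 156.27346254]
[143.04720176 156.27815266 158.50316816]
```

View pics/s6c.png

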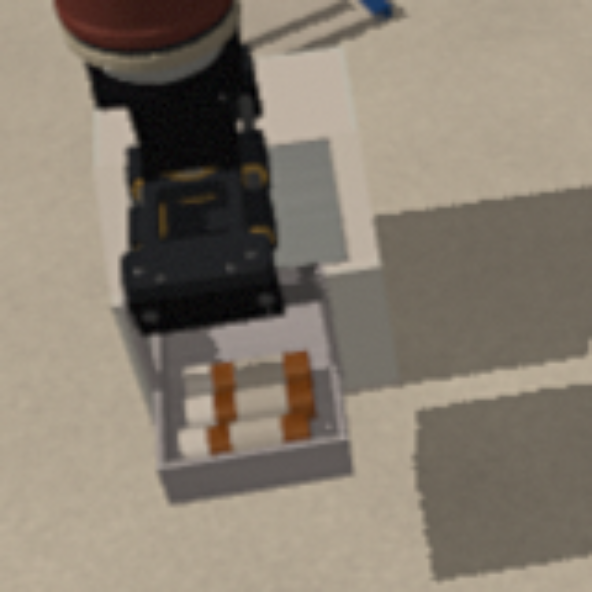

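```bash
python3 -m jog '-10 0 0 0;-18 0 0 0;-20 0 0 0;-20 0 0 0;-20 0 0 0;-20 0 0 0;-18 0 0 0;-14 0 0 0;-8 0 0 0;0 0 0 0';python3 -c "
from h import *
h=np.array([497.2,193.0]);B=np.array([.2857,.9583])
t=h+32*B; need(t[0],t[1],207,73.4)"
```

```text
t: 15.02
ee_pos: [506.1, 222.2, 209.5]
ee_rot: [0.0, -0.597, 0.802, 0.0]
wrist_force: [0.1, 0.9, -3.3]
width: 0.155
t 15.03 pos [506.1 222.2 209.5] heading -106.63 tilt 0.06
shift [-1.5  0.2  2.5] turn -0.001 F [ 0.1  0.9 -3.3] w 0.155
```

```bash
python3 -m jog '0 0 2.5 0;0 0 0.5 0;-5 0 2 0;-5 0 2.5 0;-5 0 3 0;0 0 0 0' 255 20;python3 -c "
from h import *
h=np.array([497.2,193.0]);B=np.array([.2857,.9583])
t=h+61*B; need(t[0],t[1],190.5,73.4)
snap('side','s7')
W,p=cloud('side','s7')
cv2.imwrite('pics/s7c.png',cv2.resize(p[50:210,150:310,::-1],None,fx=3.7,fy=3.7))
"
```

```text
t: 15.78
ee_pos: [511.0, 235.7, 199.7]
ee_rot: [0.0, -0.597, 0.802, -0.001]
wrist_force: [-0.1, -2.1, 6.0]
width: 0.179
t 15.78 pos [511.  235.7 199.7] heading -106.69 tilt 0.07
shift [-16.1   1.1   9.2] turn -0.002 F [-0.1 -2.1  6. ] w 0.179
```

View pics/s7c.png

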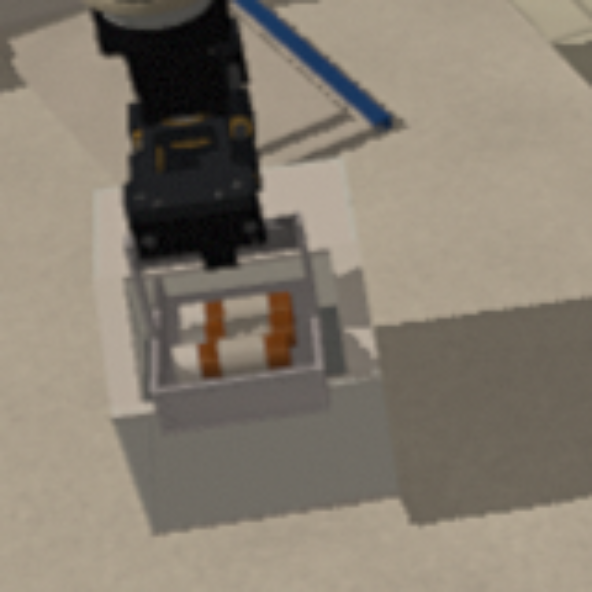

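```bash
python3 -m jog '-5 0 3 0;-5 0 3 0;-5 0 3.5 0;-4 0 3 0;-4 0 3 0;0 0 0 0';python3 -c "
from h import *
h=np.array([497.2,193.0]);B=np.array([.2857,.9583])
t=h+74*B; need(t[0],t[1],177.5,73.4)
snap('side','s8')
W,p=cloud('side','s8')
cv2.imwrite('pics/s8c.png',cv2.resize(p[50:210,150:310,::-1],None,fx=3.7,fy=3.7))
"
```

```text
t: 16.58
ee_pos: [517.9, 258.2, 184.3]
ee_rot: [0.001, -0.597, 0.802, -0.0]
wrist_force: [0.6, -1.2, 5.7]
width: 0.215
t 16.57 pos [517.9 258.2 184.3] heading -106.68 tilt 0.1
shift [-5.6  1.2  6.8] turn -0.001 F [ 0.6 -1.2  5.7] w 0.215
```

View pics/s8c.png

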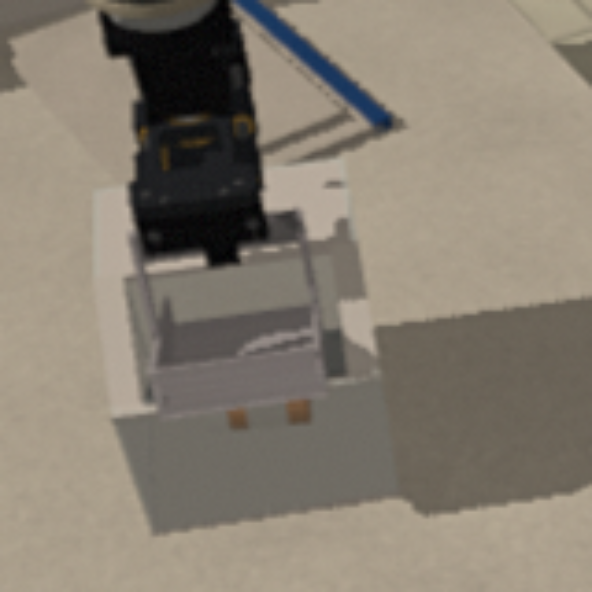

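```bash
python3 -m jog '-3 0 3 0;-3 0 3 0;-2 0 2 0;0 0 0 0;0 0 0 0';python3 -c "
from h import *
h=np.array([497.2,193.0]);B=np.array([.2857,.9583])
t=h+74*B; need(t[0],t[1],177.5,73.4)
snap('side','s9');snap('wrist','w9')
W,p=cloud('side','s9')
cv2.imwrite('pics/s9c.png',cv2.resize(p[50:210,150:310,::-1],None,fx=3.7,fy=3.7))
"
```

```text
t: 17.25
ee_pos: [520.2, 265.8, 176.5]
ee_rot: [0.001, -0.597, 0.802, -0.0]
wrist_force: [0.2, 0.3, 4.9]
width: 0.224
t 17.25 pos [520.2 265.8 176.5] heading -106.7 tilt 0.12
shift [ 2.3  1.3 -1. ] turn -0.002 F [0.2 0.3 4.9] w 0.224
```

View pics/s9c.png

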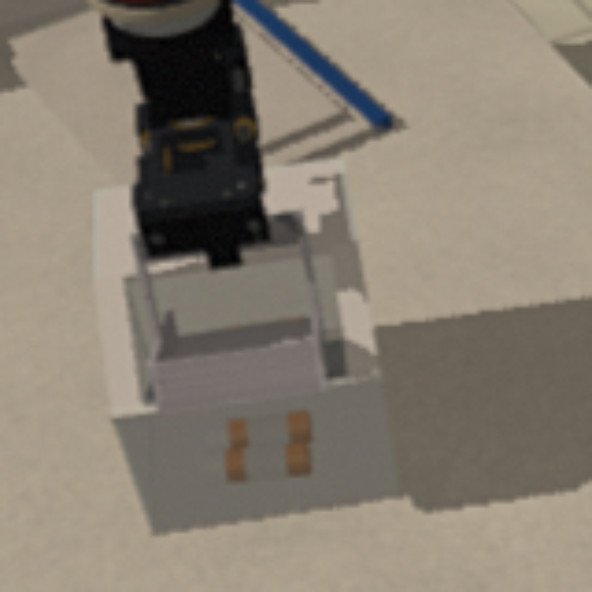

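View pics/w9.png

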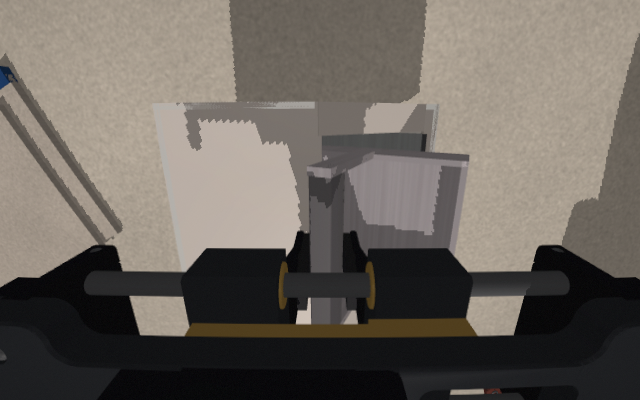

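```bash
python3 -m jog '0 0 0 0;0 0 0 0;3 0 -3 0;4 0 -5 0;5 0 -4 0;5 0 -4 0;5 0 -4 0;5 0 -4 0;5 0 -4 0;5 0 -3 0';python3 -c "
from h import *
h=np.array([497.2,193.0]);B=np.array([.2857,.9583])
t=h+30*B; need(t[0],t[1],208.5,73.4)
snap('side','s10');snap('wrist','w10')
W,p=cloud('side','s10')
cv2.imwrite('pics/s10c.png',cv2.resize(p[50:210,150:310,::-1],None,fx=3.7,fy=3.7))
"
```

```text
t: 18.6
ee_pos: [508.4, 230.0, 206.6]
ee_rot: [0.0, -0.597, 0.802, 0.0]
wrist_force: [0.2, 0.6, -2.3]
width: 0.158
t 18.6 pos [508.4 230.  206.6] heading -106.67 tilt 0.04
shift [ 8.6  0.1 -1.9] turn -0.001 F [ 0.2  0.6 -2.3] w 0.158
```

View pics/s10c.png

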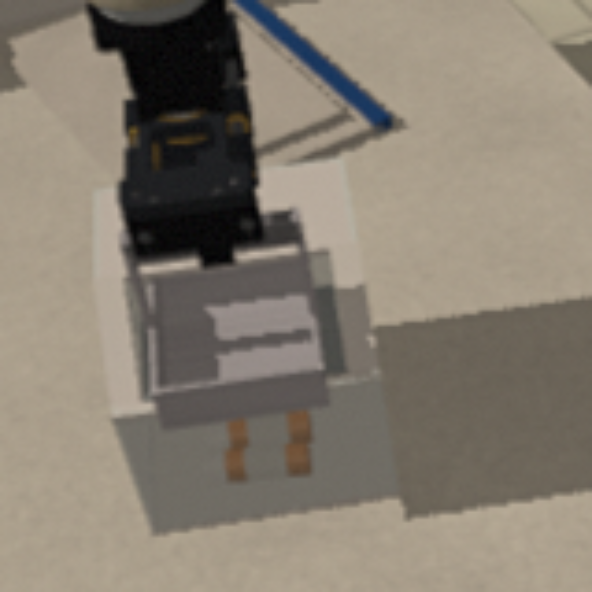

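View pics/w10.png

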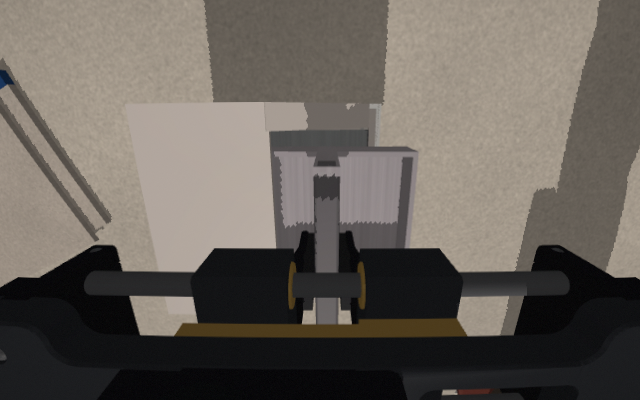

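```bash
python3 -m jog '0 0 -3 0;10 0 -1 0;18 0 0 0;22 0 0 0;24 0 0 0;24 0 0 0;24 0 0 0;22 0 0 0;15 0 0 0;8 0 0 0' 255 55;python3 -c "
from h import *
need(524,-325,180+85-8.3,79.5)
for n,f in(('side','s11'),('wrist','w11'),('top','t11')): snap(n,f)
h=np.array([497.2,193.0]);B=np.array([.2857,.9583])
W,p=cloud('side','s11')
D=W[...,:2]-h; s=D@B; l=D@np.array([-B[1],B[0]])
m=(s>-230)&(s<-18)&(abs(l)<62)&(W[...,2]>105)&(W[...,2]<165)
print(s[m].min(),s[m].max(),np.percentile(l[m],[1,99]),np.percentile(W[...,2][m],[1,5,50,95]))
for a in range(-200,-20,20):
    k=m&(abs(s-a)<5)
    if k.sum()>3: print(a,k.sum(),np.percentile(W[...,2][k],[2,50,98]).round(1))
cv2.imwrite('pics/s11c.png',cv2.resize(p[50:250,150:310,::-1],None,fx=3,fy=3))
"
```

```text
t: 19.95
ee_pos: [460.2, 68.8, 210.4]
ee_rot: [-0.0, -0.597, 0.803, -0.0]
wrist_force: [-0.3, -0.0, -3.8]
width: 0.158
t 19.95 pos [460.2  68.8 210.4] heading -106.75 tilt 0.03
shift [ 358.7 -174.5  -46.1] turn -0.109 F [-0.3 -0.  -3.8] w 0.158
-203.60575601574138 -50.19608401313764 [-53.85836206  54.81746738] [128.11060843 129.25337651 132.54512379 161.04441249]
-200 606 [128.3 147.2 162.7]
-180 20 [136.6 160.4 162.6]
-160 184 [128.4 131.4 161.6]
-140 177 [128.7 131.3 162.6]
-120 155 [128.1 131.3 157.6]
-100 157 [128.6 131.2 161.1]
-80 159 [130.7 133.7 138.5]
-60 24 [133.5 136.5 160. ]
```

View pics/s11c.png

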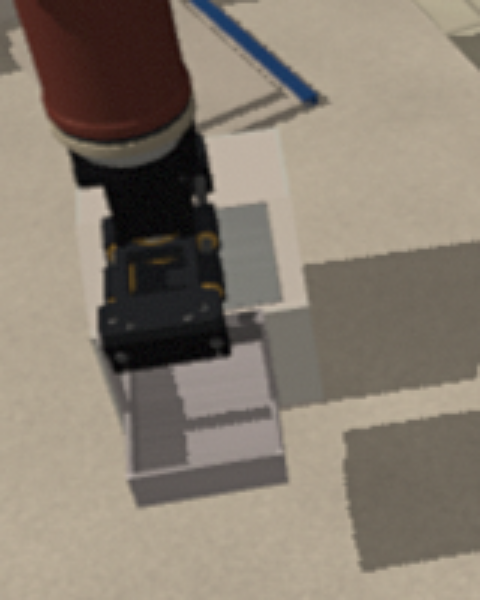

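View pics/w11.png

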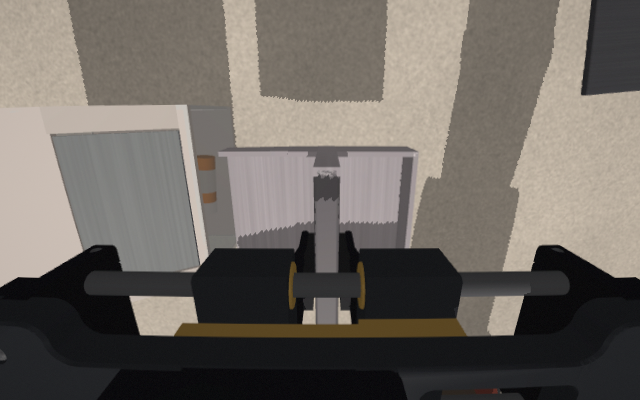

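The flap is shut and the scoop is empty and level. The bar slipped about 4 mm up the fingers. Vials show through the bin wall. Next is the stand.

```bash
python3 -c "
from h import *
need(549.1,-192.2,190,79.5)"; python3 -m jog '15 -5 0 0;30 -15 0 -0.02;35 -20 0 -0.03;40 -20 0 -0.03;40 -20 0 -0.03;35 -20 0 0;25 -15 0 0;15 -10 0 0;5 -5 0 0;0 0 0 0';  python3 -c "
from h import *
need(549.1,-192.2,190,79.5)"
```

```text
t 20.1 pos [460.7  69.9 210.5] heading -106.71 tilt 0.0
shift [ 225.6 -160.    20.5] turn -0.108 F [-0.1 -0.1 -4.3] w 0.156
t: 21.35
ee_pos: [532.9, -191.9, 210.4]
ee_rot: [0.0, -0.641, 0.768, 0.0]
wrist_force: [-0.1, 0.5, -4.1]
width: 0.155
t 21.35 pos [ 532.9 -191.9  210.4] heading -100.34 tilt 0.04
shift [ -2.6 -16.   20.4] turn 0.003 F [-0.1  0.5 -4.1] w 0.155
```

```bash
python3 -m jog '-1 -5 5 0.003;-1 -8 10 0;0 -3 6 0;0 0 0 0;0 0 0 0'; python3 -c "
from h import *
need(549.1,-192.2,190,79.5)
for n,f in(('side','s12'),('wrist','w12'),('top','t12')): snap(n,f)
W,p=cloud('side','s12')
sx=np.array([-.182,-.983]);sy=np.array([.983,-.182]);o=np.array([515.4,-374.1])
D=W[...,:2]-o; s=D@sx; l=D@sy
m=(s>-300)&(s<-105)&(abs(l)<75)&(W[...,2]>85)&(W[...,2]<145)
print(s[m].min(),s[m].max(),np.percentile(l[m],[.5,99.5]))
k=m&(abs(s+140)<20)&(abs(l)<40);print('floor',np.percentile(W[...,2][k],[5,50,95]))
pm=(abs(s+30)<40)&(abs(l)<60)&(W[...,2]>155)&(W[...,2]<185)
print('prong l',l[pm&(l<0)].mean(),l[pm&(l>0)].mean(),W[...,2][pm].mean())
fl=W[m&(abs(l)>45)&(W[...,2]>120)&(s<-120)]; print(rect(W[m][:,:2]))
"
```

```text
t: 21.98
ee_pos: [548.7, -193.6, 189.6]
ee_rot: [-0.0, -0.639, 0.769, 0.0]
wrist_force: [-0.1, -0.2, -3.6]
width: 0.154
t 21.98 pos [ 548.7 -193.6  189.6] heading -100.56 tilt 0.01
shift [-1.4 -0.1 -0.4] turn -0.001 F [-0.1 -0.2 -3.6] w 0.154
-268.8891505695545 -111.32935449778232 [-56.54777381  52.79021524]
floor [108.08820003 110.23540842 112.35588191]
prong l -36.60503851771005 35.10569161299261 169.1974463711505
(array([ 547.6, -186.5]), array([157.8, 111.8]), 79.92)
```

View pics/s12.png

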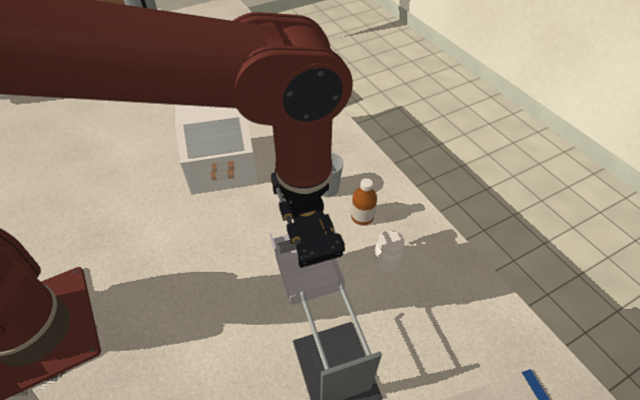

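View pics/w12.png

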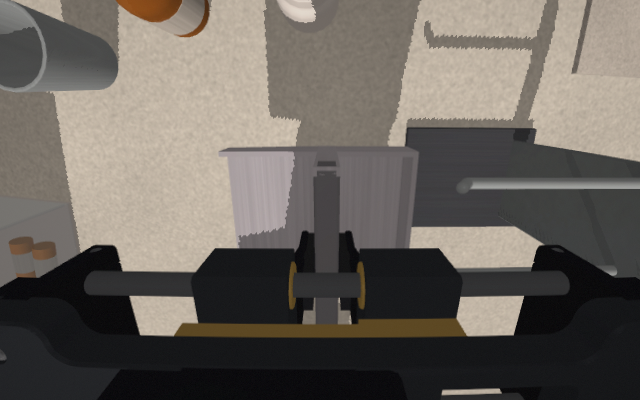

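```bash
python3 -m jog '8 0 0 0;15 0 0 0;18 0 0 0;18 0 0 0;18 0 0 0;18 0 0 0;16 0 0 0;14 0 0 0;8 0 0 0;0 0 0 0'; python3 -c "
from h import *
need(524.5,-325,168,79.5)
for n,f in(('side','s13'),('wrist','w13')): snap(n,f)
"
```

```text
t: 23.38
ee_pos: [524.3, -324.8, 189.5]
ee_rot: [0.0, -0.639, 0.769, 0.0]
wrist_force: [0.1, 0.9, -3.8]
width: 0.154
t 23.38 pos [ 524.3 -324.8  189.5] heading -100.6 tilt 0.01
shift [ 0.2 -0.3 21.5] turn -0.002 F [ 0.1  0.9 -3.8] w 0.154
```

View pics/s13.png

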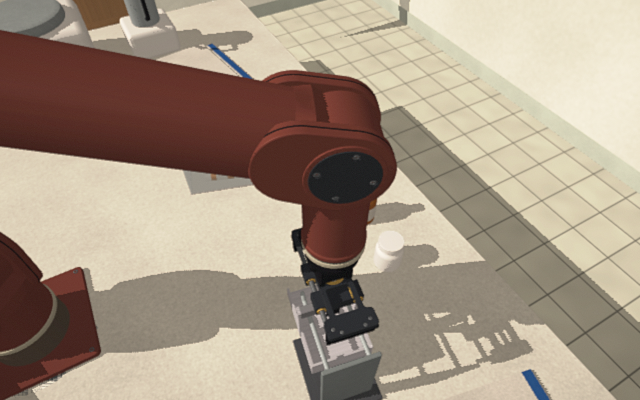

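View pics/w13.png

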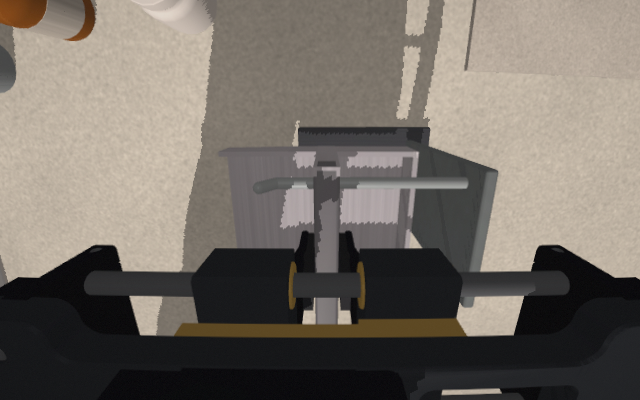

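```bash
python3 -m jog '0 0 6 0;0 0 7 0;0 0 4 0;0 0 1 0;0 0 0 0'; python3 -m jog '0 0 1 0;0 0 1 0;0 0 0 0';python3 -m jog '0 0 1 0;0 0 0 0'
```

```text
t: 24.1
ee_pos: [524.4, -324.3, 171.6]
ee_rot: [0.0, -0.639, 0.769, 0.0]
wrist_force: [0.1, 0.2, -3.0]
width: 0.159
t: 24.48
ee_pos: [524.4, -324.3, 169.5]
ee_rot: [-0.0, -0.639, 0.769, 0.0]
wrist_force: [0.7, -0.4, -4.0]
width: 0.158
t: 24.72
ee_pos: [524.5, -324.4, 168.7]
ee_rot: [0.0, -0.639, 0.769, -0.0]
wrist_force: [-0.6, -0.1, -3.6]
width: 0.151
```

```bash
python3 -m jog '0 0 1 0;0 0 0 0';python3 -m jog '0 0 0.7 0;0 0 0 0'
```

```text
t: 24.98
ee_pos: [524.6, -324.4, 168.5]
ee_rot: [0.0, -0.639, 0.769, -0.0]
wrist_force: [-3.3, 2.3, 5.6]
width: 0.154
t: 25.22
ee_pos: [524.6, -324.4, 168.4]
ee_rot: [0.0, -0.639, 0.769, -0.001]
wrist_force: [-5.7, 1.9, 10.3]
width: 0.154
```

```bash
python3 -m jog '0 0 -1 0;0 0 0 0';python3 -m jog '0 0 0 0;0 0 0 0;0 0 0 0;0 0 0 0' 130; python3 -c "
from h import *
need(524.5,-325,168,79.5)
for n,f in(('side','s14'),('wrist','w14')): snap(n,f)
"
```

```text
t: 25.48
ee_pos: [524.6, -324.4, 168.5]
ee_rot: [0.0, -0.639, 0.769, -0.0]
wrist_force: [-3.7, 1.6, 6.0]
width: 0.159
t: 25.98
ee_pos: [524.5, -324.3, 167.7]
ee_rot: [0.0, -0.639, 0.769, 0.0]
wrist_force: [-0.2, -0.2, 0.1]
width: 0.467
t 25.98 pos [ 524.5 -324.3  167.7] heading -100.55 tilt 0.01
shift [ 0.7 -0.2 -0.3] turn -0.001 F [-0.2 -0.2  0.1] w 0.467
```

View pics/w14.png

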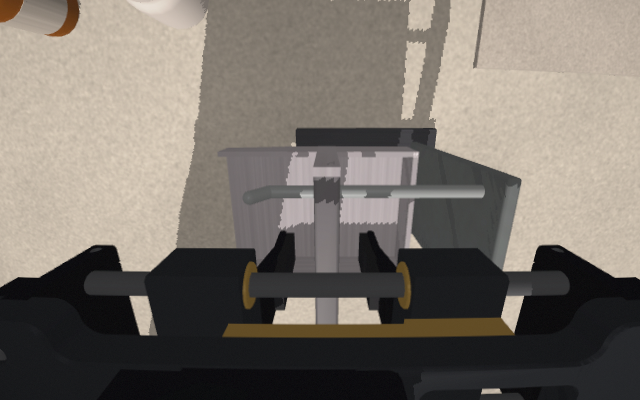

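The bar rests on the prong, free of the fingers. I'll go straight up and then aside.

```bash
python3 -m jog '0 0 -5 0;0 0 -15 0;0 0 -30 0;0 0 -40 0;0 0 -40 0;0 0 -20 0'; python3 -m jog '0 20 0 0;0 40 0 0;0 50 0 0;0 40 0 0;0 20 0 0;0 0 0 0'; python3 -c "
from h import *
need(524.5,-325,168,79.5)
for n,f in(('side','s15'),('wrist','w15'),('top','t15')): snap(n,f)
W,p=cloud('side','s15')
o=np.array([524.5,-325]);m=(np.hypot(*(np.moveaxis(W[...,:2]-o,-1,0)))<60)&(W[...,2]>182)&(W[...,2]<200);a=W[m];print(len(a),a.mean(0),rect(a[:,:2]))
a=cv2.imread('pics/s15.png');cv2.imwrite('pics/s15c.png',cv2.resize(a[250:400,260:420],None,fx=4,fy=4))
cv2.imwrite('pics/s15b.png',cv2.resize(a[80:210,150:310],None,fx=4,fy=4))
"
```

```text
t: 26.82
ee_pos: [525.1, -324.5, 321.9]
ee_rot: [0.001, -0.639, 0.769, -0.002]
wrist_force: [1.2, 0.4, -0.5]
width: 0.495
t: 27.58
ee_pos: [356.5, -293.3, 319.5]
ee_rot: [-0.0, -0.639, 0.77, -0.001]
wrist_force: [0.3, 0.3, 0.5]
width: 0.489
t 27.57 pos [ 356.5 -293.3  319.5] heading -100.63 tilt 0.15
shift [  -0.2 -170.7  151.9] turn -0.002 F [0.3 0.3 0.5] w 0.489
619 [ 521.85789119 -325.36416102  189.06703989] (array([ 526.9, -306.2]), array([ 53.4, 115. ]), 79.5)
```

View pics/s15c.png

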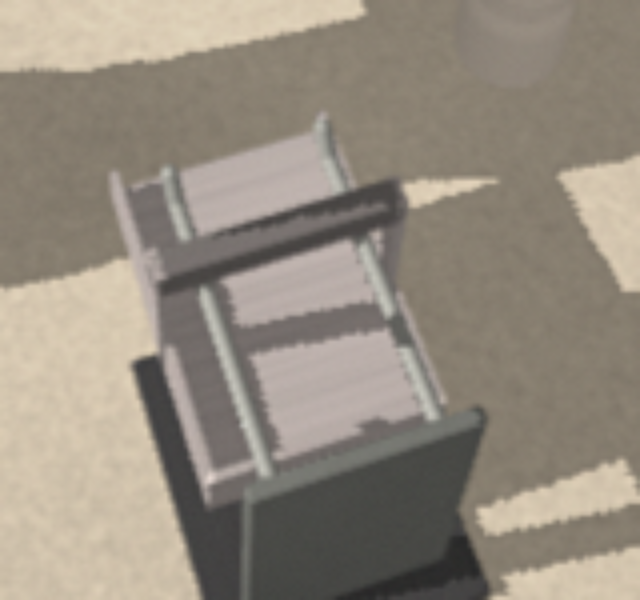

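View pics/s15b.png

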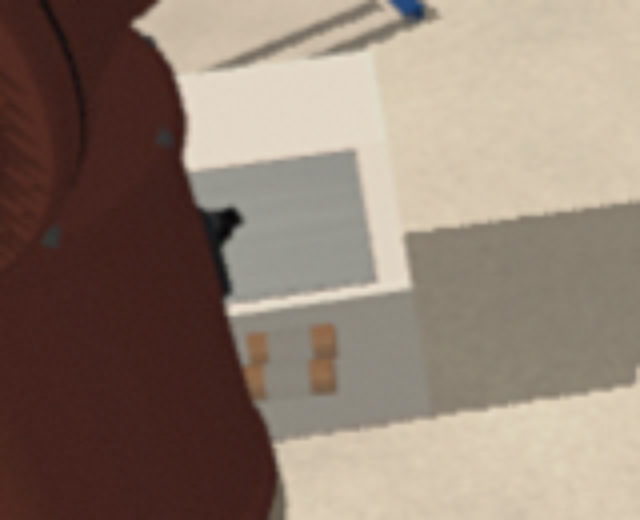

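View pics/t15.png

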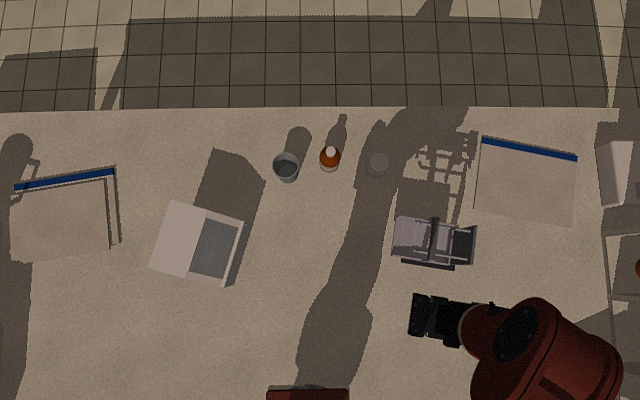

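```bash
python3 -c "
from h import *
order.close_job();print(ctrl.state()['t'])"
```

```text
the job is handed in; nothing more can be done
the job is handed in; nothing more can be done
```

The job is done and handed in at about 27.7 s of the 54 s allowed; no verdict was reported. The vials are in the bin, the flap is shut and the empty scoop hangs by its bar across both prongs.

**How it was done:**
- **Tilting:** The moves cannot tilt the tool. I pushed the level scoop in through the flap and loosened the grip to 20 N. Then I moved the bar forward and down so the scoop pivoted on the rim strip until the vials rolled in. The grip levelled the scoop again on the way back.
- **Extra step:** I entered the flap once without tipping. The bar sat too far up the fingers for them to clear the bin top while tipping. I backed out, set the scoop on the table in front of the bin, gripped the bar nearer the fingertips and went in again.

**Last checks:**
- **Flap and vials:** The last pictures show the flap shut and two vials through the bin's front wall. I did not see the third vial directly. The scoop is empty and its measured load fell by about 1 N, where three vials weigh 0.9 N.
- **Scoop:** The bar lies across both prongs, with its top at about 189 mm against an expected 190 mm. The gripper is well clear.
- **Bystanders:** The bottle, jar and beaker are at the same image positions as at the start.
- **Forces:** The highest wrist force among the readings was about 12 N, when the bar was lowered onto the prongs.
- **Grip:** The bar slipped about 4 mm in the fingers while tipping. I allowed for this when hanging the scoop.

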